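Find the fullest spice tin by its weight

TASK

Three identical tins stand on the packing table with their lids not quite shut: press each tin's lid fully home before you lift that tin. Heft the tins to find the heaviest by feel, setting the lighter two back down upright where they stood, without dropping or tipping any and leaving the other things on the table alone. Finish while still holding the heaviest tin up in the gripper, upright and still, its base about 15 cm above the table; do not put it down.

Things in the scene. Friction and masses are not known exactly. Their poses are not given: they have to be found in the camera images.
- tin_a_mid (a point): One of three identical round metal tins, blank band: body 64 mm in diameter, 85 mm tall; 105 mm over all with the lid home. Point on its axis, 52.5 mm above its underside (half-way up); z up along the axis. Grip the body across its diameter from above, 65 to 72 mm above its underside. 0.25 to 0.9 kg; the heaviest is at least 0.17 kg above the next. Its contents lie loose on its inner floor (tin_a_c0). Name and place do not tell the weight.
- lid_a (a joint): Slip lid of tin_a: flat metal disc 62 mm in diameter, 20 mm tall, on the tin's axis. Value: metres above its seat; 0 is fully home (lid top 105 mm above the tin's underside). Starts 4 to 7 mm proud, dark neck showing in the gap. Moves under about 7 N and stays where left; 12 to 20 N takes it to its hard stop.
- tin_b_mid (a point): One of three identical round metal tins, blank band: body 64 mm in diameter, 85 mm tall; 105 mm over all with the lid home. Point on its axis, 52.5 mm above its underside (half-way up); z up along the axis. Grip the body across its diameter from above, 65 to 72 mm above its underside. 0.25 to 0.9 kg; the heaviest is at least 0.17 kg above the next. Its contents lie loose on its inner floor (tin_b_c0). Name and place do not tell the weight.
- lid_b (a joint): Slip lid of tin_b: flat metal disc 62 mm in diameter, 20 mm tall, on the tin's axis. Value: metres above its seat; 0 is fully home (lid top 105 mm above the tin's underside). Starts 4 to 7 mm proud, dark neck showing in the gap. Moves under about 7 N and stays where left; 12 to 20 N takes it to its hard stop.
- tin_c_mid (a point): One of three identical round metal tins, blank band: body 64 mm in diameter, 85 mm tall; 105 mm over all with the lid home. Point on its axis, 52.5 mm above its underside (half-way up); z up along the axis. Grip the body across its diameter from above, 65 to 72 mm above its underside. 0.25 to 0.9 kg; the heaviest is at least 0.17 kg above the next. Its contents lie loose on its inner floor (tin_c_c0). Name and place do not tell the weight.
- lid_c (a joint): Slip lid of tin_c: flat metal disc 62 mm in diameter, 20 mm tall, on the tin's axis. Value: metres above its seat; 0 is fully home (lid top 105 mm above the tin's underside). Starts 4 to 7 mm proud, dark neck showing in the gap. Moves under about 7 N and stays where left; 12 to 20 N takes it to its hard stop.
- meal_packs: Bystander: two stacked foil meal trays with card lids, 165 x 125 x 72 mm, 0.7 kg; origin at the centre of the underside. Leave alone.
- jar: Bystander: closed brown glass jar with a white cap, 70 mm in diameter, 110 mm tall; origin at the centre of the underside. Leave alone.
- spoon: Bystander: serving spoon about 260 mm long lying flat on the table beyond the tins; origin on its underside. Leave alone.
There are look-alikes about, which are no part of the job. Leave any pink or yellow look-alike of the part that bears tin_a_mid alone.

How it is judged:
By the outcome, as a careful person would: the job done as asked, in the order asked, and still so for the second after the job is handed in, while the arm keeps its last pose, push and grip.
It also fails if it takes over 72 s, if anything falls off the work surface, if the arm or the gripper's body presses on something with over 40 N, if the wrist force passes 120 N, or if a joint passes its speed limit or range.

ROBOT

A 6-joint arm with a two-finger parallel gripper is mounted at the origin on the work surface. World frame = base frame: x ahead of the robot, y to its left, z up, the work surface at z = 0. Lengths are in mm, angles in degrees, forces in N, time in s.
With the tool pointing down it reaches from about 425 to 950 mm from the base axis. Payload 14.7 kg.
Tool frame: the origin (TCP) lies at the very end of the fingers, on their centre line; the grasp point (between the pads) lies 19 mm behind it; y points along the fingers, x is the direction in which the jaws open and shut, and the axes are right-handed (so a half turn about y gives the same grasp; the last joint's range is limited). The gripper opens to 85 mm and grips with 20 to 120 N. Pads are 22 mm wide; open, the fingers measure 114 mm over their backs; the gripper's body (76 mm by 85 mm) begins 54 mm behind the grasp point. The pads swing forward as they close: fully open they stand 13 mm farther back than shut.
Start: joints at [-66.44, 27.513, 91.461, -0, 61.026, -2.67], TCP at [287.299, -583.054, 231.297] pointing down, gripper open.
Joint ranges: [-157.49, 157.49], [-46.99, 117.5], [13.45, 153.17], [-89.5, 269.5], [5.16, 153.95], [-167.48, 167.48]. Speed limits (degrees/s): [108.29, 108.29, 136.94, 172.46, 172.46, 172.46].

INTERFACE

Orientations are given as [roll, pitch, yaw] about the fixed x, y, z axes, in that order (R = Rz(yaw) Ry(pitch) Rx(roll)).
In Python, from station import monitor, viewer, r gives the robot as it stands. The module is installed in compiled form; this text tells all that it offers.
- The arm moves only by the tool apply_moves, never from a script. Its argument "rows" is a list of rows, each a list of 7 numbers: the shift along the world's x, y, z in mm, then the turn, a rotation vector about the world's x, y, z in rad, then the gripper's target within -1 to 1 (shut at 1, half-way at 0, fully open at -1). In form: [[dx, dy, dz, wx, wy, wz, gripper], ...]. A call has 1 to 12 rows; each row shifts and turns the commanded pose from where the row before left it; what a row does not reach is not made up. A row lasts 1/8 s, in which the tool goes at most 62.5 mm and 10.7 degrees, less where a joint would pass 70% of its speed; a pose out of reach is approached as far as the arm can. A call with a gripper value outside its range is refused whole. The fingers move at their own pace and stop on an object; "newtons" is the grip in N (left out, the last holds). Time passes only in rows, so rows that do not move let the fingers close. It gives the time, the measured TCP pose, the force and the opening at its end, in the units of the state.
- monitor.get_obs(): the state, without advancing time (a new reading comes with each control period).
- viewer.snapshot(name): name is "scene" or "top" or "wrist"; returns a dict with "pixels" (420x560x3 uint8, blue, green, red), "camera_matrix" (3x3 intrinsics, pixels), "k1" (the pictures are not rectified: a ray, as slopes to the right and down, at radius r is drawn at 1 + k1 r^2 times it, then the intrinsics apply), "pose" (4x4, takes a point from camera to world coordinates). Camera axes: x right, y down, z forward; pixel columns grow to the right and rows downward; lengths in mm; the calibration is good to about 2 mm. A picture is of the moment at which its call begins. There is no depth.
- r.job_done(): hands the job in, once; it reports no verdict.
The state is a dict: "t": time; "qpos": joint angles; "joint_velocities": joint speeds; "joint_torque": joint torques, N m; "ee_pos": TCP position; "tool_rot": TCP orientation; "force": force on the tool from outside, world axes, zero at the start; "torque": the same for the moment, N m; "finger_gap": opening from 0.0 (shut) to 1.0 (fully open).
Only numpy, scipy, OpenCV 4.12 (cv2) and the standard library are available. Lean on these libraries where they do the work, as an engineer would, in place of code of your own. Each camera call takes 0.05 s, during which the arm holds its last target.

## Working session

There is one attempt and no reset: what is moved stays moved. The work goes in short steps, Python scripts to look and compute and a tool call to move; the robot and the scene stay as the last step left them, time stands still between calls to the robot, and variables do not carry over. Pictures are saved under pics/ and viewed, and the job is handed in when it is done.

Besides the shell and the picture viewer there is one more tool, called after ">>>" as name(argument=value, ...), one argument or row to a line, values as JSON. apply_moves: Moves the arm, as the interface text tells. Its arguments: {"type":"object","properties":{"rows":{"type":"array","items":{"type":"array","items":{"type":"number"}}},"newtons":{"type":"number"}},"required":["rows"]}

```bash
mkdir -p pics; cat > h.py <<'E'
import numpy as np, cv2
from station import monitor, viewer, r
def snap(name, fn):
    s=viewer.snapshot(name); cv2.imwrite('pics/'+fn+'.png', s['pixels']); np.savez('pics/'+fn+'.npz',K=s['camera_matrix'],k1=s['k1'],T=s['pose']); return s
def ld(fn):
    d=np.load('pics/'+fn+'.npz'); return dict(camera_matrix=d['K'],k1=float(d['k1']),pose=d['T'])
def ray(s,u,v):
    K=np.array(s['camera_matrix']);k1=s['k1'];T=np.array(s['pose'])
    p=cv2.undistortPoints(np.array([[[u,v]]],float),K,np.array([k1,0,0,0.]),None,None,None) if False else cv2.undistortPoints(np.array([[[u,v]]],float),K,np.array([k1,0,0,0.]))
    d=T[:3,:3]@np.array([*p[0,0],1.]); return T[:3,3],d/np.linalg.norm(d)
def atz(s,u,v,z):
    o,d=ray(s,u,v); return o+d*(z-o[2])/d[2]
def tri(*obs):
    A=np.zeros((3,3));b=np.zeros(3);R=[]
    for s,u,v in obs:
        o,d=ray(s,u,v);P=np.eye(3)-np.outer(d,d);A+=P;b+=P@o;R.append((o,P))
    x=np.linalg.solve(A,b); return x,[round(float(np.linalg.norm(P@(x-o))),1) for o,P in R]
def proj(s,X):
    K=np.array(s['camera_matrix']);T=np.linalg.inv(np.array(s['pose']))
    p=T[:3,:3]@np.array(X,float)+T[:3,3]
    q,_=cv2.projectPoints(p.reshape(1,1,3),np.zeros(3),np.zeros(3),K,np.array([s['k1'],0,0,0.])); return q[0,0]
E
python3 - <<'E'
from h import *
for n in ['scene','top','wrist']:
    s=snap(n,n+'0'); print(n,np.round(s['camera_matrix'],1).tolist(),s['k1'],np.round(s['pose'],3).tolist())
print(monitor.get_obs())
E
```

```text
scene [[450.4, 0.0, 277.9], [0.0, 450.4, 209.6], [0.0, 0.0, 1.0]] -0.037285654074187796 [[0.884, 0.296, -0.36, 1076.237], [0.467, -0.557, 0.687, -896.986], [0.003, -0.776, -0.631, 929.126], [0.0, 0.0, 0.0, 1.0]]
top [[399.0, 0.0, 286.4], [0.0, 399.0, 211.1], [0.0, 0.0, 1.0]] 0.02227022560273082 [[-0.004, -0.998, 0.068, 511.276], [-1.0, 0.005, 0.004, 5.599], [-0.004, -0.068, -0.998, 1146.55], [0.0, 0.0, 0.0, 1.0]]
wrist [[334.6, 0.0, 276.9], [0.0, 334.6, 211.4], [0.0, 0.0, 1.0]] -0.016746046119892298 [[0.441, -0.856, -0.269, 356.039], [-0.898, -0.42, -0.132, -548.055], [-0.0, 0.3, -0.954, 373.445], [0.0, 0.0, 0.0, 1.0]]
{'t': 0.15, 'qpos': array([-6.64404239e+01,  2.75419589e+01,  9.14857714e+01,  4.71563086e-04,
        6.10247154e+01, -2.67025819e+00]), 'joint_velocities': array([-0.02943896, -0.13146991, -0.21539509,  0.04521195,  0.05454447,
        0.00835203]), 'joint_torque': array([ 2.35723848e-03, -9.51151729e+01, -4.30456746e+01, -1.12227954e-04,
        8.09537480e-03,  1.63380128e-05]), 'ee_pos': array([ 287.17857475, -582.7788638 ,  230.81371783]), 'tool_rot': array([-8.99971448e+01,  5.23695014e-02, -6.37703931e+01]), 'force': array([0.09523473, 0.23430813, 0.3233444 ]), 'torque': array([ 0.0142046 ,  0.04374811, -0.02776797]), 'finger_gap': 0.9980592532547551}
```

View pics/scene0.png

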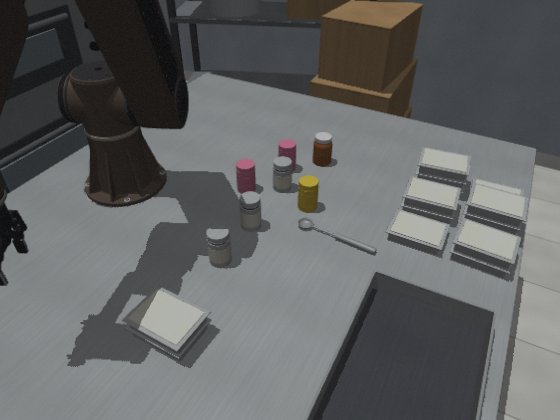

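View pics/top0.png

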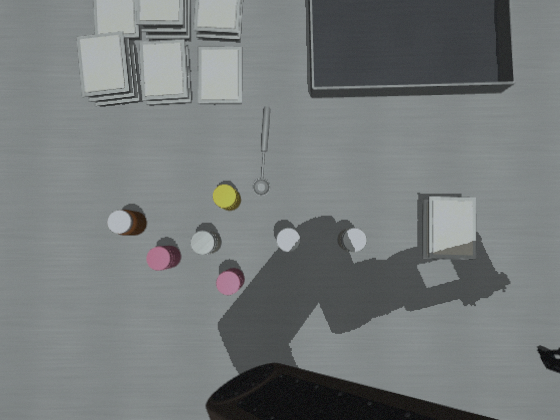

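View pics/wrist0.png

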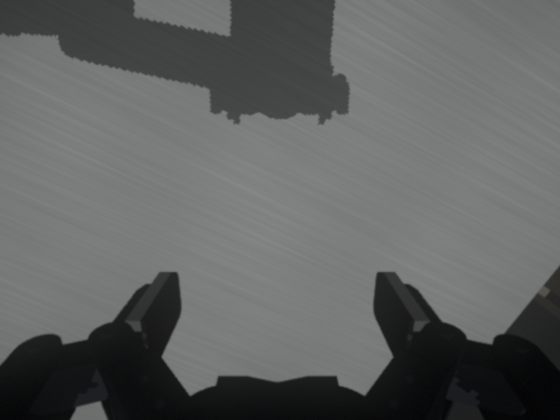

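The three grey tins are in top at about (355,240), (288,239) and (204,242), and in scene at (219,245), (250,211) and (282,174). Possible confusions are pink at top (162,258) and (229,282), yellow at (226,196), and the white-capped jar at (120,222). The tins are the grey ones. I'll check close crops next.

```bash
python3 - <<'E'
import cv2,numpy as np
a=cv2.imread('pics/scene0.png')[130:280,190:350]; b=cv2.imread('pics/top0.png')[170:310,100:390]
cv2.imwrite('pics/c1.png',cv2.resize(a,None,fx=4,fy=4,interpolation=cv2.INTER_CUBIC))
cv2.imwrite('pics/c2.png',cv2.resize(b,None,fx=2.7,fy=2.7,interpolation=cv2.INTER_CUBIC))
E
```

```text
(no output)
```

View pics/c1.png

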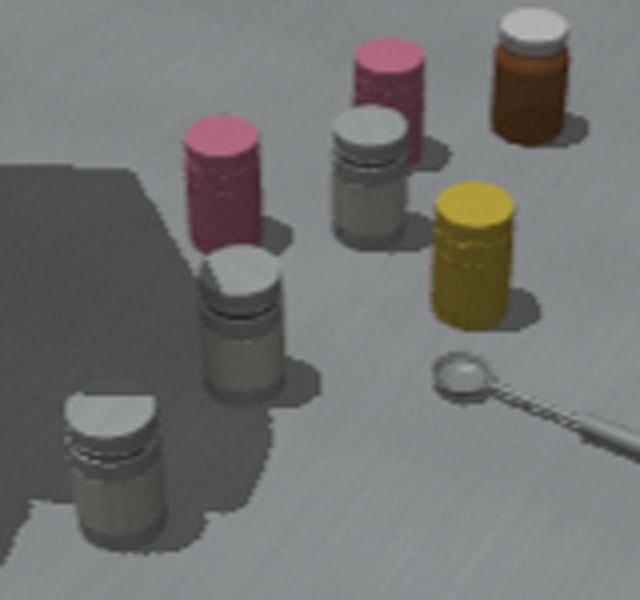

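View pics/c2.png

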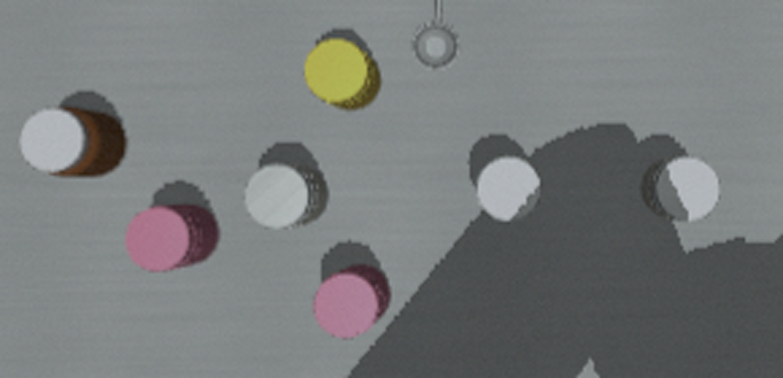

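```bash
python3 - <<'E'
from h import *
s=ld('scene0');t=ld('top0')
T={1:((354.1,239.3),(111,408)),2:((287.8,239.3),(241,270)),3:((202.3,242.3),(370,131))}
for k,(a,b) in T.items():
    u,v=190+(b[0]+.5)/4-.5,130+(b[1]+.5)/4-.5
    x,e=tri((t,*a),(s,u,v)); print(k,x.round(1),e,atz(t,*a,110).round(1),atz(s,u,v,110).round(1), 'reach',np.hypot(*x[:2]).round(0))
for n,p in dict(pink1=(161.5,258),pink2=(228.2,282.6),yel=(224.6,195.8),jar=(119,222)).items(): print(n,atz(t,*p,108).round(0))
print('meal',[atz(t,*p,72).round(0).tolist() for p in [(432,197),(475,197),(475,257),(428,257)]])
E
```

```text
1 [ 508.  -165.7  110.6] [0.5, 0.5] [ 508.4 -165.5  110. ] [ 507.1 -165.4  110. ] reach 534.0
2 [508.9   5.9 112.9] [0.3, 0.3] [509.1   6.1 110. ] [506.6   9.  110. ] reach 509.0
3 [502.  228.2 105.8] [0.4, 0.4] [502.4 227.5 110. ] [504.6 222.1 110. ] reach 551.0
pink1 [463. 333. 108.]
pink2 [399. 160. 108.]
yel [623. 171. 108.]
jar [556. 444. 108.]
meal [[621.0, -383.0, 72.0], [621.0, -498.0, 72.0], [460.0, -492.0, 72.0], [461.0, -368.0, 72.0]]
```

>>> apply_moves(
  rows=[
    [22,42,0,0,0,0.111,1],
    [22,42,0,0,0,0.111,1],
    [22,42,0,0,0,0.111,1],
    [22,42,0,0,0,0.111,1],
    [22,42,0,0,0,0.111,1],
    [22,42,0,0,0,0.111,1],
    [22,42,0,0,0,0.111,1],
    [22,42,0,0,0,0.111,1],
    [22,42,0,0,0,0.111,1],
    [22,39,0,0,0,0.114,1],
    [0,0,0,0,0,0,1],
    [0,0,0,0,0,0,1],
  ],
)

```text
t: 1.65
ee_pos: [507.1, -166.1, 231.1]
tool_rot: [-90.0, 0.0, -0.0]
force: [-0.1, 0.1, -1.0]
finger_gap: 0.004
```

```bash
python3 - <<'E'
from h import *
s=snap('wrist','w1');t=snap('top','t1');s2=snap('scene','s1')
print(np.round(s['pose'],2).tolist(), proj(s,[508,-165.7,110]), proj(s,[508,-165.7,0]))
a=t['pixels'][170:310,100:390]
cv2.imwrite('pics/c3.png',cv2.resize(a,None,fx=2.7,fy=2.7,interpolation=cv2.INTER_CUBIC))
o=monitor.get_obs(); print(o['t'],o['ee_pos'],o['force'],o['torque'],o['qpos'])
E
```

```text
[[1.0, -0.0, 0.0, 506.97], [-0.0, -0.95, -0.3, -88.31], [0.0, 0.3, -0.95, 373.84], [0.0, 0.0, 0.0, 1.0]] [278.01875636 204.43561493] [277.6277167  177.16291104]
1.8 [ 506.83566161 -166.87136116  231.23960385] [ 0.29705207 -1.04717065 -0.04471311] [-0.00028134  0.00313691  0.0283942 ] [-2.14741676e+01  1.82417830e+01  1.06716938e+02 -8.33871345e-03
  5.50544649e+01 -2.13694724e+01]
```

View pics/w1.png

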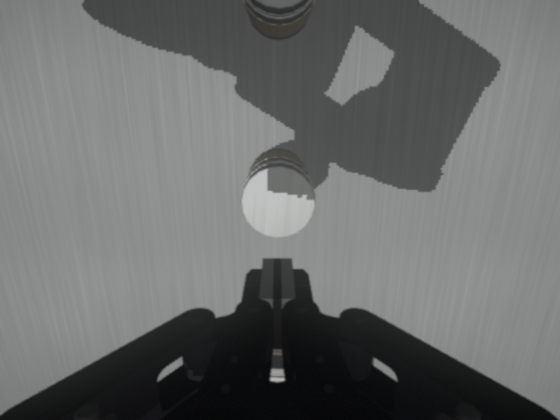

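View pics/c3.png

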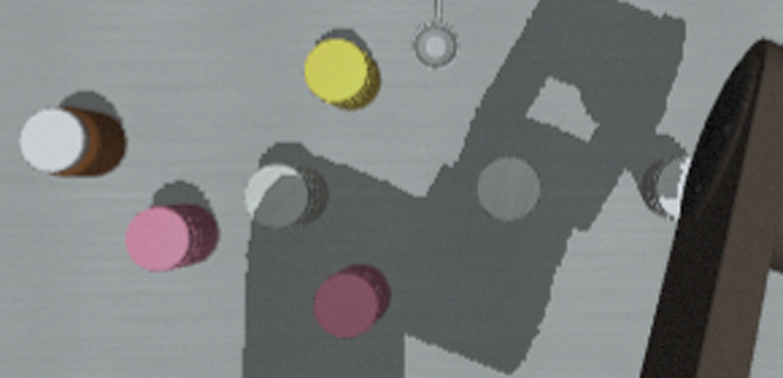

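The wrist view shows the lid at (278,202) against a predicted (278,204), so it agrees within 2 mm. I'm descending above tin 1's lid.

>>> apply_moves(
  rows=[
    [1,1.5,-50,0,0,0,1],
    [0,0,-50,0,0,0,1],
    [0,0,-12,0,0,0,1],
    [0,0,0,0,0,0,1],
    [0,0,-2,0,0,0,1],
    [0,0,-2,0,0,0,1],
  ],
)

```text
t: 2.55
ee_pos: [509.2, -164.9, 116.6]
tool_rot: [-90.0, -0.1, -0.0]
force: [-0.1, -0.1, -0.1]
finger_gap: 0.001
```

>>> apply_moves(
  rows=[
    [0,0,-2,0,0,0,1],
    [0,0,-2,0,0,0,1],
    [0,0,-1,0,0,0,1],
  ],
)

```text
t: 2.92
ee_pos: [508.3, -164.5, 110.2]
tool_rot: [-90.0, 0.0, 0.0]
force: [-0.7, 0.6, -0.4]
finger_gap: -0.001
```

>>> apply_moves(
  rows=[
    [0,0,-1,0,0,0,1],
    [0,0,-1,0,0,0,1],
  ],
)

```text
t: 3.18
ee_pos: [508.3, -164.5, 108.4]
tool_rot: [-90.0, -0.0, -0.0]
force: [-1.2, 0.5, 5.7]
finger_gap: 0.001
```

>>> apply_moves(
  rows=[
    [0,0,-1,0,0,0,1],
    [0,0,-1,0,0,0,1],
  ],
)

```text
t: 3.42
ee_pos: [508.3, -164.5, 106.4]
tool_rot: [-90.0, -0.0, 0.0]
force: [-1.5, 1.2, 6.1]
finger_gap: 0.0
```

>>> apply_moves(
  rows=[
    [0,0,-1,0,0,0,1],
    [0,0,-0.5,0,0,0,1],
  ],
)

```text
t: 3.68
ee_pos: [508.4, -164.5, 105.0]
tool_rot: [-90.0, -0.0, -0.0]
force: [-3.4, 1.4, 12.7]
finger_gap: 0.0
```

>>> apply_moves(
  rows=[
    [0,0,-0.4,0,0,0,1],
    [0,0,0,0,0,0,1],
  ],
)

```text
t: 3.92
ee_pos: [508.4, -164.6, 104.9]
tool_rot: [-90.0, -0.0, 0.0]
force: [-3.3, 1.6, 12.5]
finger_gap: -0.002
```

>>> apply_moves(
  rows=[
    [0,0,-0.4,0,0,0,1],
    [0,0,0,0,0,0,1],
  ],
)

```text
t: 4.18
ee_pos: [508.5, -164.6, 104.9]
tool_rot: [-90.0, -0.0, 0.0]
force: [-4.3, 1.8, 21.1]
finger_gap: -0.001
```

Lid 1 is home: the height stayed at 104.9 while the force rose to 21 N. I'm backing up, opening and taking a look.

>>> apply_moves(
  rows=[
    [0,0,26,0,0,0,1],
    [0,0,0,0,0,0,-1],
    [0,0,0,0,0,0,-1],
    [0,0,0,0,0,0,-1],
    [0,0,0,0,0,0,-1],
    [0,0,0,0,0,0,-1],
    [0,0,0,0,0,0,-1],
  ],
  newtons=50,
)

```text
t: 5.05
ee_pos: [508.3, -164.5, 129.9]
tool_rot: [-90.0, 0.0, 0.0]
force: [0.4, -0.2, -0.8]
finger_gap: 1.001
```

```bash
python3 - <<'E'
from h import *
s=snap('wrist','w2'); s2=snap('scene','s2'); o=monitor.get_obs(); print(o['t'],o['ee_pos'],o['finger_gap'])
cv2.imwrite('pics/c4.png',cv2.resize(s2['pixels'][130:290,160:320],None,fx=3.7,fy=3.7,interpolation=cv2.INTER_CUBIC))
print(proj(s,[508,-165,105]))
E
```

```text
5.15 [ 508.28328586 -164.54108757  129.95105236] 0.997346454369915
[276.59031532 255.32855191]
```

View pics/w2.png

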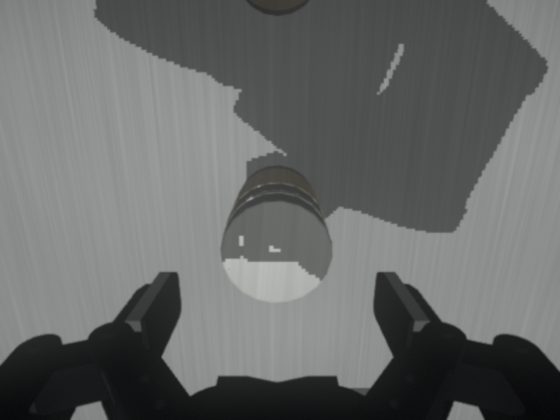

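View pics/c4.png

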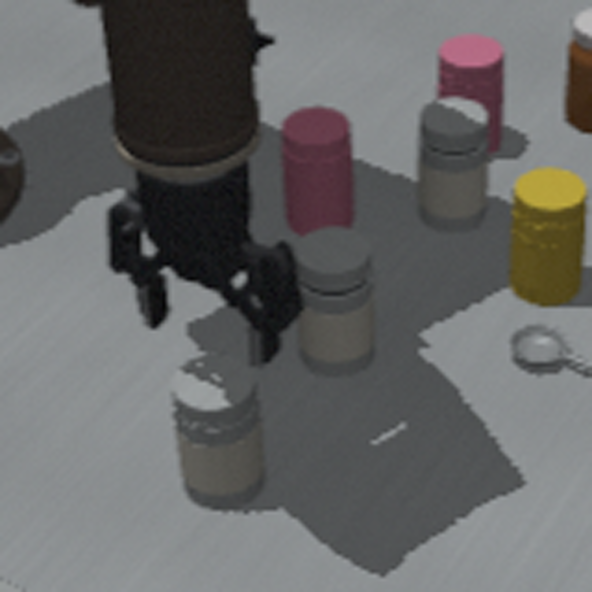

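```bash
python3 - <<'E'
from h import *
im=cv2.imread('pics/w2.png')[150:320,190:370]
g=cv2.convertScaleAbs(im,alpha=1.8,beta=10)
cv2.imwrite('pics/c5.png',cv2.resize(g,None,fx=3.5,fy=3.5,interpolation=cv2.INTER_CUBIC))
s=ld('w2')
for c in [(508.5,-165),(508.5,-161)]:
  print(c,[proj(s,[c[0]+31*np.cos(a),c[1]+31*np.sin(a),105]).round(1).tolist() for a in [0,np.pi/2,np.pi,-np.pi/2]])
E
```

```text
(508.5, -165) [[334.0, 255.2], [277.5, 200.9], [221.0, 255.4], [277.5, 304.4]]
(508.5, -161) [[334.4, 248.5], [277.4, 193.4], [220.6, 248.7], [277.5, 298.4]]
```

View pics/c5.png

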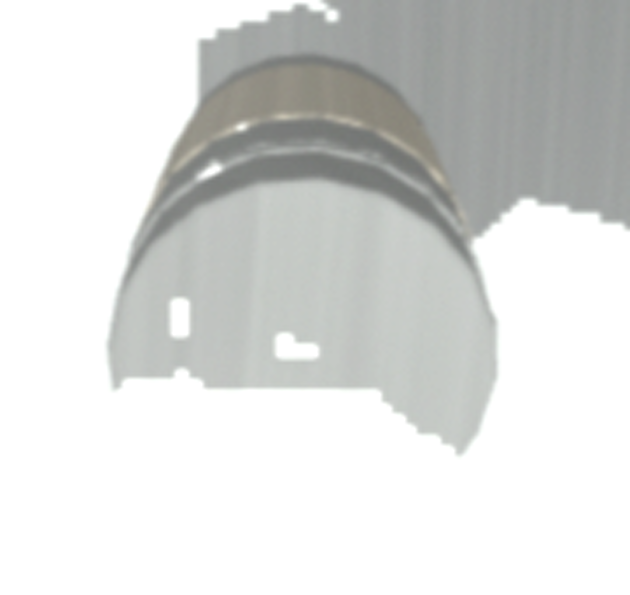

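The lid edges at rows 201 and 302 put the centre at about (508,-164.4), and the TCP is already there. I'm descending to grip.

>>> apply_moves(
  rows=[
    [0,0,-25,0,0,0,-1],
    [0,0,-25,0,0,0,-1],
    [0,0,-20,0,0,0,-1],
    [0,0,-10,0,0,0,-1],
    [0,0,-4,0,0,0,-1],
    [0,0,0,0,0,0,-1],
    [0,0,0,0,0,0,1],
    [0,0,0,0,0,0,1],
    [0,0,0,0,0,0,1],
    [0,0,0,0,0,0,1],
    [0,0,0,0,0,0,1],
  ],
  newtons=50,
)

```text
t: 6.52
ee_pos: [508.2, -164.6, 46.9]
tool_rot: [-90.0, -0.0, -0.0]
force: [-5.7, -0.3, 11.9]
finger_gap: 0.736
```

```bash
python3 - <<'E'
from h import *
o=monitor.get_obs(); print(o['t'],o['ee_pos'],o['finger_gap'],o['force'],o['torque'])
s2=snap('scene','s3'); 
cv2.imwrite('pics/c6.png',cv2.resize(s2['pixels'][130:290,160:320],None,fx=3.7,fy=3.7,interpolation=cv2.INTER_CUBIC))
E
```

```text
6.525 [ 508.19903215 -164.64804637   46.92470194] 0.7363427407971835 [-5.69273187 -0.28671281 11.87230916] [0.0595647  0.72823477 0.01180153]
```

View pics/c6.png

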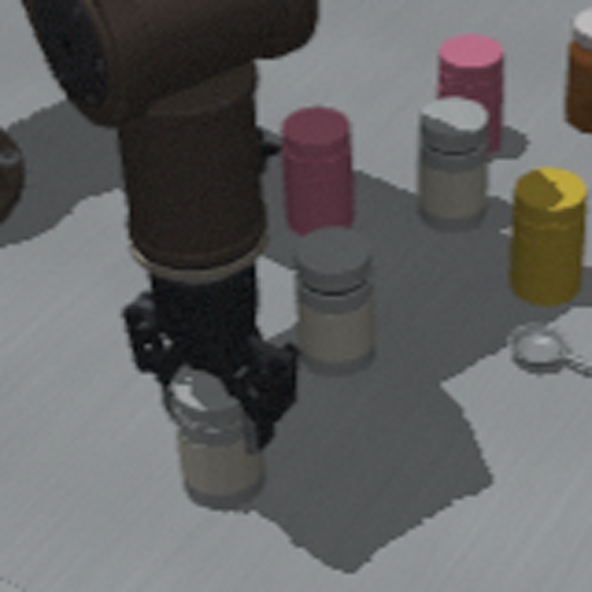

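Gripped, with the opening at 62.6 mm (tin is 64 mm). I'm lifting gently to weigh it.

>>> apply_moves(
  rows=[
    [0,0,2,0,0,0,1],
    [0,0,5,0,0,0,1],
    [0,0,12,0,0,0,1],
    [0,0,12,0,0,0,1],
    [0,0,9,0,0,0,1],
    [0,0,5,0,0,0,1],
    [0,0,2,0,0,0,1],
    [0,0,0,0,0,0,1],
    [0,0,0,0,0,0,1],
    [0,0,0,0,0,0,1],
    [0,0,0,0,0,0,1],
  ],
)

```text
t: 7.95
ee_pos: [508.2, -164.5, 92.8]
tool_rot: [-90.0, 0.0, -0.0]
force: [0.2, -0.7, -4.2]
finger_gap: 0.739
```

```bash
cat > w.py <<'E'
from h import *
import sys
F=[]
for i in range(6):
    o=monitor.get_obs(); F.append([*o['force'],*o['torque'],*o['joint_torque'][1:3]]); s2=viewer.snapshot('scene')
F=np.array(F);print(F[:,2].round(2),F.mean(0).round(3),o['t'],o['ee_pos'],o['finger_gap'])
s2=snap('scene','s_'+sys.argv[1])
x,y=int(sys.argv[2]),int(sys.argv[3])
cv2.imwrite('pics/cw_'+sys.argv[1]+'.png',cv2.resize(s2['pixels'][y:y+160,x:x+160],None,fx=3.7,fy=3.7,interpolation=cv2.INTER_CUBIC))
E
python3 w.py T1 160 130
```

```text
[-4.15 -4.59 -3.82 -3.04 -3.78 -2.78] [-3.9800e-01 -3.4900e-01 -3.6940e+00 -5.0000e-03 -4.0000e-03  2.0000e-03
 -8.4874e+01 -2.8919e+01] 8.2 [ 508.29198777 -164.554549     92.96440576] 0.738416362053657
```

View pics/cw_T1.png

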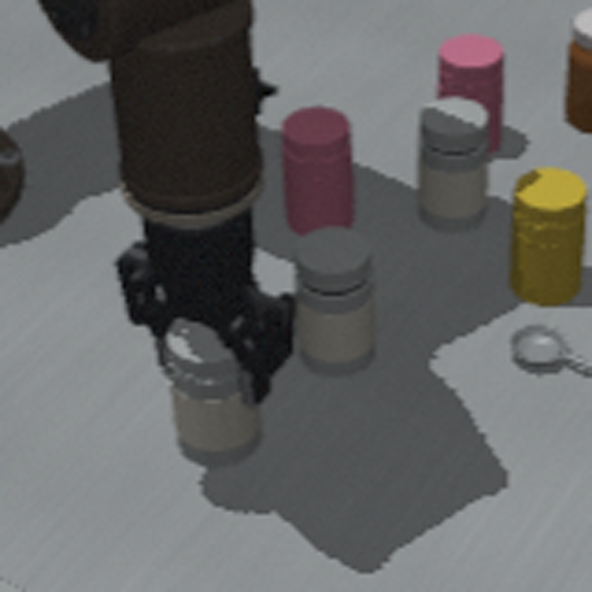

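Tin 1 weighs about 3.7 N (0.38 kg) and hangs upright. I'm setting it back.

>>> apply_moves(
  rows=[
    [0,0,-5,0,0,0,1],
    [0,0,-12,0,0,0,1],
    [0,0,-14,0,0,0,1],
    [0,0,-8,0,0,0,1],
    [0,0,-4,0,0,0,1],
    [0,0,-2,0,0,0,1],
    [0,0,-1,0,0,0,1],
    [0,0,0,0,0,0,1],
  ],
)

```text
t: 9.3
ee_pos: [508.5, -164.6, 47.2]
tool_rot: [-90.0, -0.0, 0.0]
force: [0.6, -0.0, -4.0]
finger_gap: 0.741
```

>>> apply_moves(
  rows=[
    [0,0,-0.7,0,0,0,1],
    [0,0,0,0,0,0,1],
  ],
)

```text
t: 9.55
ee_pos: [508.5, -164.7, 47.0]
tool_rot: [-90.0, -0.0, 0.0]
force: [-3.5, -0.2, 8.4]
finger_gap: 0.74
```

>>> apply_moves(
  rows=[
    [0,0,0,0,0,0,0],
    [0,0,0,0,0,0,-1],
    [0,0,0,0,0,0,-1],
    [0,0,0,0,0,0,-1],
    [0,0,10,0,0,0,-1],
    [0,0,40,0,0,0,-1],
    [0,0,50,0,0,0,-1],
    [0,0,35,0,0,0,-1],
    [0,0,0,0,0,0,-1],
  ],
)

```text
t: 10.68
ee_pos: [509.9, -165.1, 184.5]
tool_rot: [-90.1, -0.3, 0.0]
force: [-0.1, -0.3, -0.7]
finger_gap: 0.997
```

```bash
python3 - <<'E'
from h import *
s=snap('wrist','w4');s2=snap('scene','s4'); o=monitor.get_obs(); print(o['t'],o['ee_pos'],o['finger_gap'],o['force'])
cv2.imwrite('pics/c7.png',np.hstack([cv2.resize(s2['pixels'][130:290,160:320],(420,420),interpolation=cv2.INTER_CUBIC),s['pixels'][:,90:470]]))
E
```

```text
10.775 [ 508.28245507 -164.5317821   181.6748814 ] 0.99797018829734 [-0.81288772 -1.48079844  0.37498603]
```

View pics/c7.png

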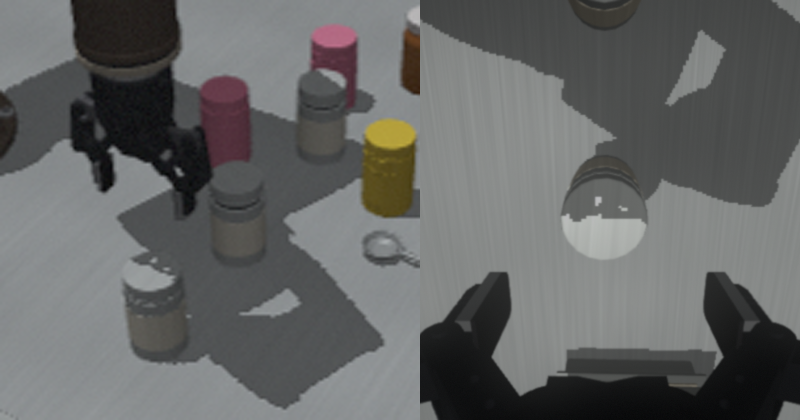

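Tin 1 stands upright where it was. On to tin 2.

>>> apply_moves(
  rows=[
    [0,25,20,0,0,0,1],
    [0,45,0,0,0,0,1],
    [0,45,0,0,0,0,1],
    [0,40,0,0,0,0,1],
    [0.5,15.5,0,0,0,0,1],
    [0,0,0,0,0,0,1],
    [0,0,0,0,0,0,1],
  ],
)

```text
t: 11.65
ee_pos: [508.7, 5.1, 200.9]
tool_rot: [-90.0, 0.0, -0.0]
force: [-0.3, 0.3, 0.1]
finger_gap: 0.005
```

```bash
cat > e.py <<'E'
from h import *
import sys
fn=sys.argv[1];x,y,z=map(float,sys.argv[2:5])
s=snap('wrist',fn)
q=proj(s,[x,y,z]);print(monitor.get_obs()['ee_pos'],'pred c',q)
print([proj(s,[x+31*np.cos(a),y+31*np.sin(a),z]).round(1).tolist() for a in [0,np.pi/2,np.pi,-np.pi/2]])
im=s['pixels'].copy(); pts=np.array([proj(s,[x+31*np.cos(a),y+31*np.sin(a),z]) for a in np.linspace(0,6.283,60)])
c=[int(q[0])-80,max(0,int(q[1])-80)]
big=cv2.resize(im[c[1]:c[1]+150,c[0]:c[0]+160],None,fx=4,fy=4,interpolation=cv2.INTER_CUBIC)
big=cv2.convertScaleAbs(big,alpha=1.3)
cv2.polylines(big,[np.int32((pts-c+.5)*4-.5)],True,(0,0,255),1)
cv2.imwrite('pics/'+fn+'c.png',big);print('crop origin',c)
E
python3 e.py w5 509 6 110
```

```text
[508.70809203   4.9826236  201.01498743] pred c [277.40896433 215.33905252]
[[319.6, 215.3], [277.4, 173.7], [235.2, 215.4], [277.5, 253.9]]
crop origin [197, 135]
```

View pics/w5c.png

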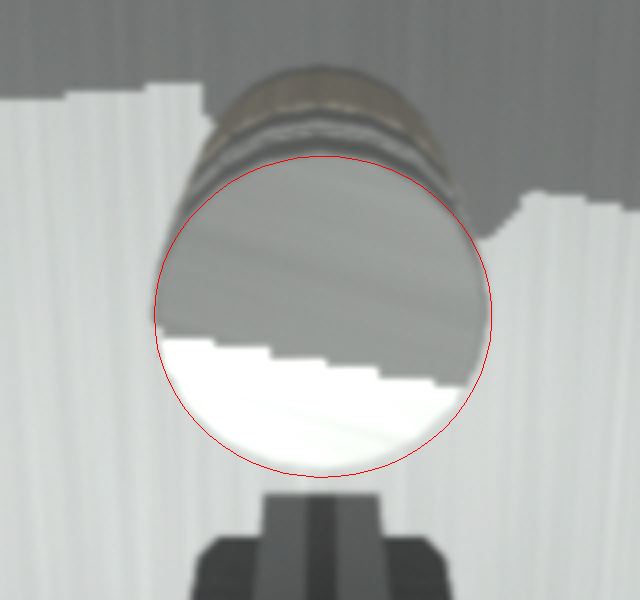

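The fit is within 1 mm. Pressing lid 2.

>>> apply_moves(
  rows=[
    [0,1,-40,0,0,0,1],
    [0,0,-35,0,0,0,1],
    [0,0,-9,0,0,0,1],
    [0,0,0,0,0,0,1],
    [0,0,-2,0,0,0,1],
    [0,0,-2,0,0,0,1],
    [0,0,-1,0,0,0,1],
    [0,0,-1,0,0,0,1],
    [0,0,-1,0,0,0,1],
    [0,0,-1,0,0,0,1],
  ],
)

```text
t: 12.95
ee_pos: [508.9, 7.0, 109.5]
tool_rot: [-90.0, -0.0, 0.0]
force: [-2.9, 0.2, 5.6]
finger_gap: 0.002
```

>>> apply_moves(
  rows=[
    [0,0,-1,0,0,0,1],
    [0,0,-1,0,0,0,1],
  ],
)

```text
t: 13.2
ee_pos: [508.9, 7.0, 107.5]
tool_rot: [-90.0, -0.0, 0.0]
force: [-1.0, -0.3, 6.0]
finger_gap: -0.001
```

>>> apply_moves(
  rows=[
    [0,0,-1,0,0,0,1],
    [0,0,-0.5,0,0,0,1],
  ],
)

```text
t: 13.45
ee_pos: [508.9, 7.0, 106.0]
tool_rot: [-90.0, -0.0, 0.0]
force: [-0.7, 0.1, 5.7]
finger_gap: 0.002
```

>>> apply_moves(
  rows=[
    [0,0,-1,0,0,0,1],
    [0,0,-0.5,0,0,0,1],
  ],
)

```text
t: 13.7
ee_pos: [509.1, 7.0, 104.9]
tool_rot: [-90.0, -0.0, 0.0]
force: [-4.2, -0.7, 22.2]
finger_gap: -0.003
```

>>> apply_moves(
  rows=[
    [0,0,-0.4,0,0,0,1],
    [0,0,0,0,0,0,1],
  ],
)

```text
t: 13.95
ee_pos: [509.1, 7.0, 104.8]
tool_rot: [-90.0, -0.1, 0.0]
force: [-5.3, 0.2, 22.7]
finger_gap: -0.003
```

>>> apply_moves(
  rows=[
    [0,0,26,0,0,0,1],
    [0,0,0,0,0,0,-1],
    [0,0,0,0,0,0,-1],
    [0,0,0,0,0,0,-1],
    [0,0,0,0,0,0,-1],
  ],
)

```text
t: 14.58
ee_pos: [508.5, 7.0, 129.4]
tool_rot: [-90.0, 0.0, 0.0]
force: [-0.6, -0.3, 1.0]
finger_gap: 0.848
```

```bash
python3 e.py w6 509 7 105; python3 -c "from h import *;print(monitor.get_obs()['force'],monitor.get_obs()['finger_gap'])"
```

```text
[508.56275415   6.96465859 129.482322  ] pred c [278.01883793 254.8567906 ]
[[334.7, 254.8], [278.0, 200.2], [221.3, 254.9], [278.0, 304.1]]
crop origin [198, 174]
[ 0.2258776  -0.30510558 -0.13158167] 0.930189734366951
```

View pics/w6c.png

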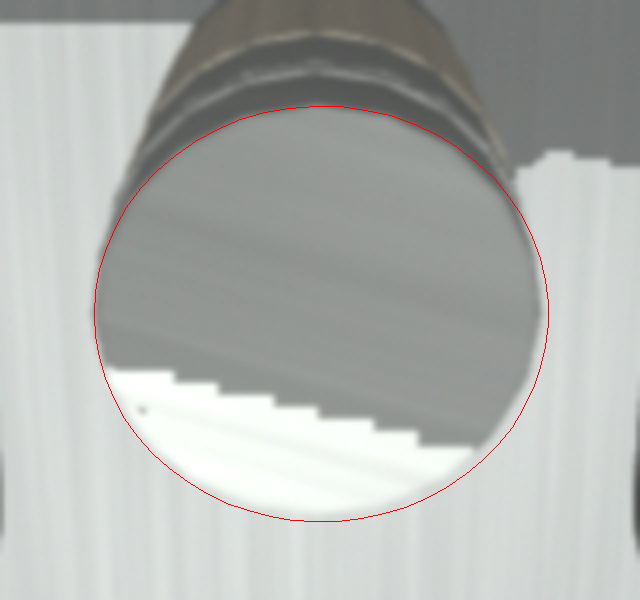

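>>> apply_moves(
  rows=[
    [0,0,0,0,0,0,-1],
    [0,0,-25,0,0,0,-1],
    [0,0,-25,0,0,0,-1],
    [0,0,-20,0,0,0,-1],
    [0,0,-10,0,0,0,-1],
    [0,0,-3,0,0,0,-1],
    [0,0,0,0,0,0,1],
    [0,0,0,0,0,0,1],
    [0,0,0,0,0,0,1],
    [0,0,0,0,0,0,1],
    [0,0,0,0,0,0,1],
  ],
  newtons=50,
)

```text
t: 16.0
ee_pos: [509.1, 6.9, 47.7]
tool_rot: [-90.0, -0.1, -0.0]
force: [-2.4, -0.8, 6.7]
finger_gap: 0.742
```

>>> apply_moves(
  rows=[
    [0,0,2,0,0,0,1],
    [0,0,5,0,0,0,1],
    [0,0,12,0,0,0,1],
    [0,0,12,0,0,0,1],
    [0,0,9,0,0,0,1],
    [0,0,5,0,0,0,1],
    [0,0,2,0,0,0,1],
    [0,0,0,0,0,0,1],
    [0,0,0,0,0,0,1],
    [0,0,0,0,0,0,1],
    [0,0,0,0,0,0,1],
  ],
)

```text
t: 17.38
ee_pos: [508.7, 6.9, 93.7]
tool_rot: [-90.0, 0.0, -0.0]
force: [0.4, -0.0, -3.0]
finger_gap: 0.739
```

```bash
python3 w.py T2 160 110
```

```text
[-2.98 -2.65 -3.88 -3.76 -3.22 -3.58] [ 2.4300e-01 -2.2000e-01 -3.3450e+00  1.9000e-02 -9.0000e-03  2.6000e-02
 -8.0558e+01 -2.7504e+01] 17.625 [508.76904035   6.95658558  93.86956566] 0.7375080733406121
```

View pics/cw_T2.png

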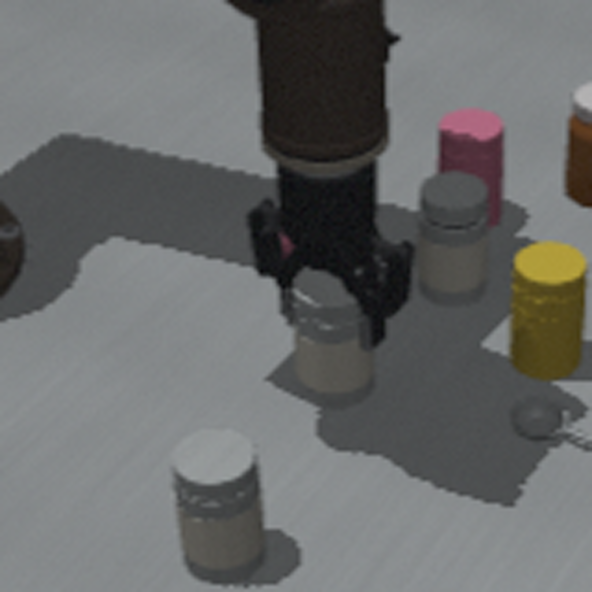

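Tin 2 weighs about 3.3 N (0.34 kg), close to tin 1, so tin 3 should be the heaviest. I'm setting tin 2 back.

>>> apply_moves(
  rows=[
    [0,0,-5,0,0,0,1],
    [0,0,-12,0,0,0,1],
    [0,0,-14,0,0,0,1],
    [0,0,-8,0,0,0,1],
    [0,0,-4,0,0,0,1],
    [0,0,-2,0,0,0,1],
    [0,0,-1,0,0,0,1],
    [0,0,0,0,0,0,1],
  ],
)

```text
t: 18.73
ee_pos: [509.0, 7.0, 48.1]
tool_rot: [-90.0, -0.0, 0.0]
force: [-0.3, -0.4, -4.2]
finger_gap: 0.736
```

>>> apply_moves(
  rows=[
    [0,0,-0.7,0,0,0,1],
    [0,0,0,0,0,0,1],
  ],
)

```text
t: 18.98
ee_pos: [509.0, 7.0, 47.7]
tool_rot: [-90.0, -0.0, 0.0]
force: [-1.7, 0.2, 5.3]
finger_gap: 0.738
```

>>> apply_moves(
  rows=[
    [0,0,0,0,0,0,0],
    [0,0,0,0,0,0,-1],
    [0,0,0,0,0,0,-1],
    [0,0,0,0,0,0,-1],
    [0,0,10,0,0,0,-1],
    [0,0,40,0,0,0,-1],
    [0,0,50,0,0,0,-1],
    [0,0,50,0,0,0,-1],
    [0,0,0,0,0,0,-1],
  ],
)

```text
t: 20.1
ee_pos: [511.0, 6.9, 201.5]
tool_rot: [-90.0, -0.4, -0.0]
force: [-0.4, 0.2, -0.6]
finger_gap: 1.001
```

```bash
python3 e.py w7 509 7 105; python3 w.py empty 160 110
```

```text
[509.81023673   6.91173867 199.41739599] pred c [273.35794792 213.96093359]
[[314.6, 213.8], [273.2, 173.2], [232.1, 214.1], [273.5, 251.8]]
crop origin [193, 133]
[-0.42 -0.02  0.1  -1.04 -0.17 -0.87] [-7.8000e-02  4.2000e-02 -4.0400e-01 -8.0000e-03 -0.0000e+00 -6.0000e-03
 -7.4925e+01 -3.7672e+01] 20.4 [508.06688623   6.98224196 196.20692674] 1.0000746489858958
```

View pics/cw_empty.png

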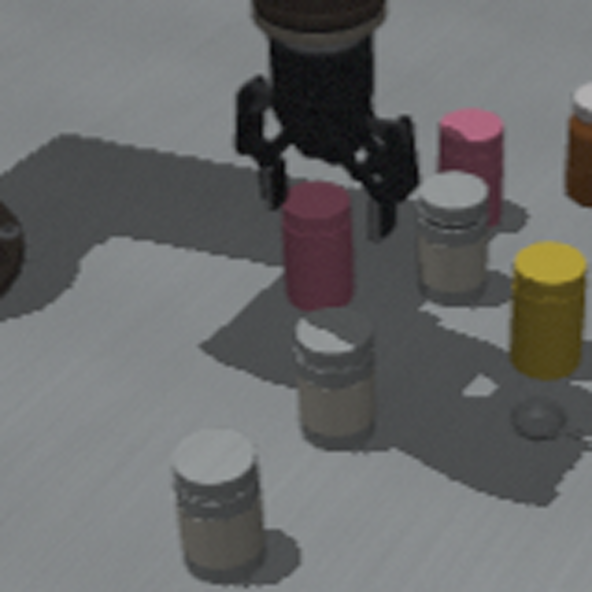

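View pics/w7c.png

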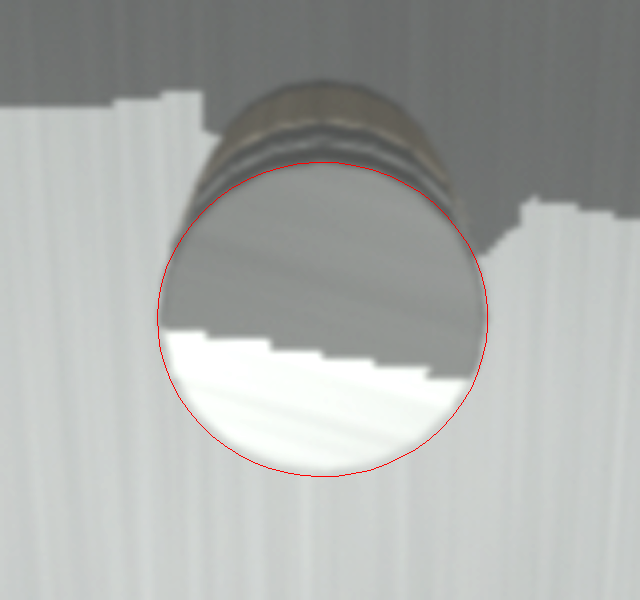

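Both tins stand in place with lids home. On to tin 3.

>>> apply_moves(
  rows=[
    [-1,25,4,0,0,0,1],
    [-1,45,0,0,0,0,1],
    [-1,50,0,0,0,0,1],
    [-1,50,0,0,0,0,1],
    [-1,35,0,0,0,0,1],
    [-1,15,0,0,0,0,1],
    [0,0,0,0,0,0,1],
    [0,0,0,0,0,0,1],
  ],
)

```text
t: 21.5
ee_pos: [502.7, 225.9, 201.0]
tool_rot: [-90.0, 0.0, -0.0]
force: [0.5, 0.0, -0.6]
finger_gap: -0.002
```

```bash
python3 e.py w8 502.3 228 110
```

```text
[502.8150333  225.81687141 201.0674734 ] pred c [276.38185429 213.69343165]
[[318.6, 213.6], [276.3, 171.9], [234.2, 213.8], [276.5, 252.4]]
crop origin [196, 133]
```

View pics/w8c.png

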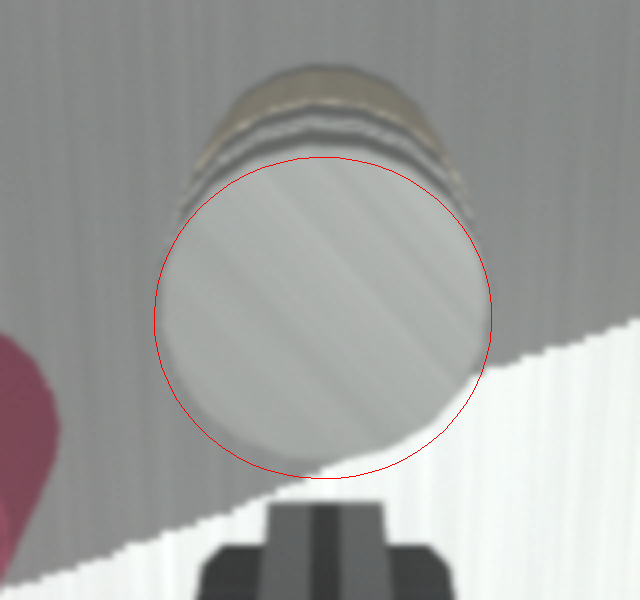

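View pics/w8.png

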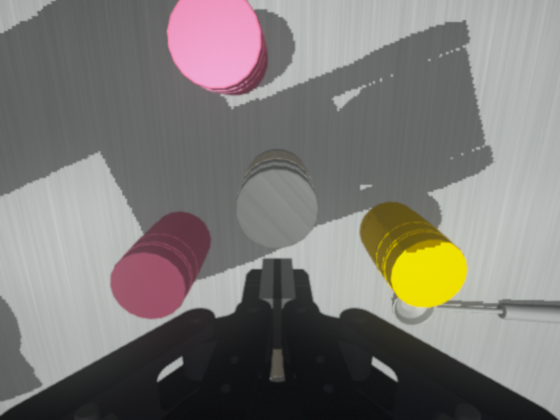

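The grey lid is at about (277,210). The outline sits about 3 px higher in the image than predicted, so tin 3 is at about (502.5,230). I'm correcting the aim and pressing.

>>> apply_moves(
  rows=[
    [0,4,-40,0,0,0,1],
    [0,0,-35,0,0,0,1],
    [0,0,-9,0,0,0,1],
    [0,0,0,0,0,0,1],
    [0,0,-2,0,0,0,1],
    [0,0,-2,0,0,0,1],
    [0,0,-1,0,0,0,1],
    [0,0,-1,0,0,0,1],
    [0,0,-1,0,0,0,1],
    [0,0,-1,0,0,0,1],
  ],
)

```text
t: 22.8
ee_pos: [502.8, 231.0, 109.1]
tool_rot: [-90.0, -0.0, 0.0]
force: [-1.1, -0.1, 6.2]
finger_gap: 0.003
```

>>> apply_moves(
  rows=[
    [0,0,-1,0,0,0,1],
    [0,0,-1,0,0,0,1],
  ],
)

```text
t: 23.05
ee_pos: [502.8, 231.0, 107.3]
tool_rot: [-90.0, -0.0, -0.0]
force: [-1.2, -0.3, 4.8]
finger_gap: 0.003
```

>>> apply_moves(
  rows=[
    [0,0,-1,0,0,0,1],
    [0,0,-0.5,0,0,0,1],
  ],
)

```text
t: 23.3
ee_pos: [502.8, 231.0, 105.8]
tool_rot: [-90.0, -0.0, -0.0]
force: [-1.8, 0.2, 6.0]
finger_gap: -0.001
```

>>> apply_moves(
  rows=[
    [0,0,-1,0,0,0,1],
    [0,0,-0.5,0,0,0,1],
  ],
)

```text
t: 23.55
ee_pos: [503.0, 231.1, 104.9]
tool_rot: [-90.0, -0.0, 0.0]
force: [-3.5, -2.3, 23.3]
finger_gap: 0.002
```

>>> apply_moves(
  rows=[
    [0,0,-0.1,0,0,0,1],
    [0,0,0,0,0,0,1],
  ],
)

```text
t: 23.8
ee_pos: [502.9, 231.0, 104.9]
tool_rot: [-90.0, -0.0, 0.0]
force: [-4.7, -1.2, 18.5]
finger_gap: 0.001
```

>>> apply_moves(
  rows=[
    [0,0,26,0,0,0,1],
    [0,0,0,0,0,0,-1],
    [0,0,0,0,0,0,-1],
    [0,0,0,0,0,0,-1],
    [0,0,0,0,0,0,-1],
  ],
)

```text
t: 24.42
ee_pos: [502.5, 230.8, 129.6]
tool_rot: [-90.0, 0.0, 0.0]
force: [0.4, 0.5, -0.7]
finger_gap: 0.849
```

```bash
python3 e.py w9 502.5 230.5 105
```

```text
[502.55974722 230.84205898 129.64875321] pred c [277.06059998 255.32697219]
[[333.7, 255.2], [277.0, 200.8], [220.4, 255.4], [277.1, 304.5]]
crop origin [197, 175]
```

View pics/w9c.png

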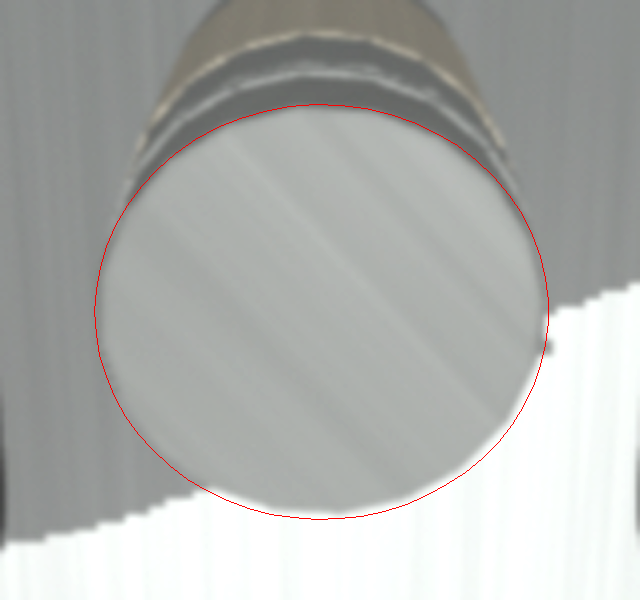

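View pics/w9.png

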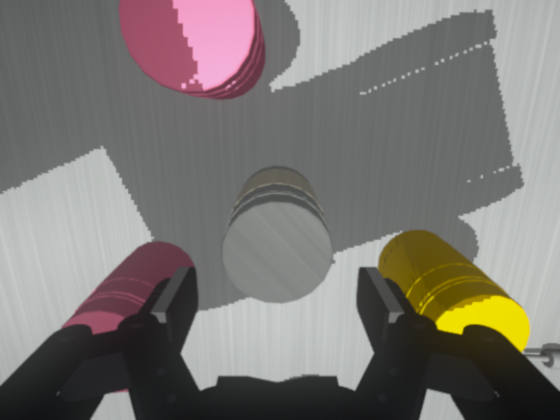

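It is centred, and the pink and yellow tins are clear of the fingers by the calculated ~40 mm. Descending and gripping.

>>> apply_moves(
  rows=[
    [0,0,0,0,0,0,-1],
    [0,0,-25,0,0,0,-1],
    [0,0,-25,0,0,0,-1],
    [0,0,-20,0,0,0,-1],
    [0,0,-10,0,0,0,-1],
    [0,0,-3,0,0,0,-1],
    [0,0,0,0,0,0,1],
    [0,0,0,0,0,0,1],
    [0,0,0,0,0,0,1],
    [0,0,0,0,0,0,1],
    [0,0,0,0,0,0,1],
  ],
  newtons=55,
)

```text
t: 25.85
ee_pos: [503.0, 231.1, 48.0]
tool_rot: [-90.0, -0.0, 0.0]
force: [-2.6, 0.1, 7.6]
finger_gap: 0.737
```

>>> apply_moves(
  rows=[
    [0,0,2,0,0,0,1],
    [0,0,5,0,0,0,1],
    [0,0,12,0,0,0,1],
    [0,0,12,0,0,0,1],
    [0,0,9,0,0,0,1],
    [0,0,5,0,0,0,1],
    [0,0,2,0,0,0,1],
    [0,0,0,0,0,0,1],
    [0,0,0,0,0,0,1],
    [0,0,0,0,0,0,1],
    [0,0,0,0,0,0,1],
  ],
)

```text
t: 27.22
ee_pos: [502.7, 230.9, 93.9]
tool_rot: [-90.0, 0.0, -0.0]
force: [0.6, 0.5, -8.6]
finger_gap: 0.736
```

```bash
python3 w.py T3 200 80
```

```text
[-8.6  -7.34 -6.67 -8.08 -7.66 -7.92] [-2.7000e-02 -2.0000e-03 -7.7130e+00 -0.0000e+00 -5.0000e-03  1.6000e-02
 -8.9969e+01 -3.1043e+01] 27.475 [502.75679316 230.93915465  94.0823623 ] 0.7342614767499106
```

View pics/cw_T3.png

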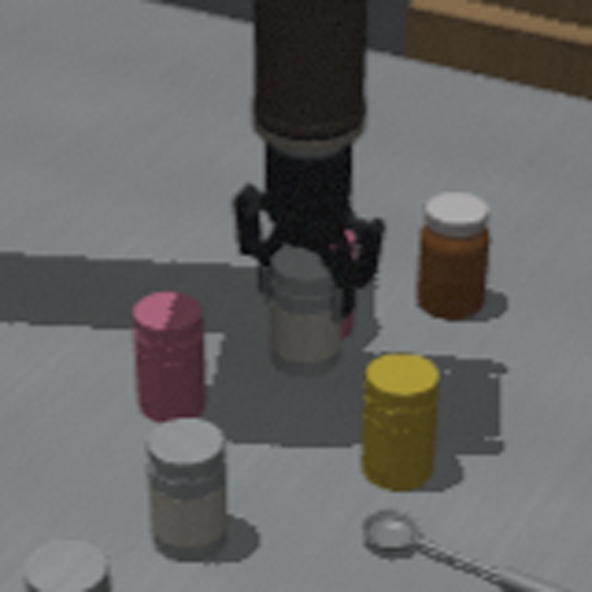

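Tin 3 weighs about 7.7 N (0.79 kg), clearly the heaviest. TCP was 48 mm with the base on the table, so I'm raising TCP to 198 mm.

>>> apply_moves(
  rows=[
    [0,0,4,0,0,0,1],
    [0,0,10,0,0,0,1],
    [0,0,16,0,0,0,1],
    [0,0,20,0,0,0,1],
    [0,0,20,0,0,0,1],
    [0,0,16,0,0,0,1],
    [0,0,10,0,0,0,1],
    [0,0,6,0,0,0,1],
    [0,0,2,0,0,0,1],
    [0,0,0,0,0,0,1],
    [0,0,0,0,0,0,1],
    [0,0,0,0,0,0,1],
  ],
)

```text
t: 29.08
ee_pos: [502.6, 230.9, 197.7]
tool_rot: [-90.0, 0.0, 0.0]
force: [1.1, -0.7, -8.1]
finger_gap: 0.738
```

```bash
python3 w.py T3up 200 60; python3 - <<'E'
from h import *
t=snap('top','t9'); s=ld('s_T3up'); o=monitor.get_obs(); print(o['tool_rot'],abs(o['joint_velocities']).max(),o['ee_pos'])
im=cv2.imread('pics/s_T3up.png')
for z in (150,255):
  pts=np.array([proj(s,[502.7+32*np.cos(a),231+32*np.sin(a),z]) for a in np.linspace(0,6.283,60)]); cv2.polylines(im,[np.int32(pts*8)],True,(0,0,255),1,shift=3)
cv2.imwrite('pics/fin.png',cv2.resize(im[60:290,180:360],None,fx=2.6,fy=2.6,interpolation=cv2.INTER_CUBIC))
E
```

```text
[-8.14 -7.05 -7.11 -7.65 -8.49 -7.28] [ 5.4700e-01 -1.5600e-01 -7.6200e+00  1.3000e-02 -1.7000e-02  3.0000e-03
 -8.4374e+01 -4.0466e+01] 29.325 [502.79619287 230.94006027 198.05164788] 0.7327352827020382
[-9.00002183e+01  2.74338262e-03  2.35443688e-04] 0.06472515246183896 [502.77613263 230.92788042 198.07904305]
```

View pics/fin.png

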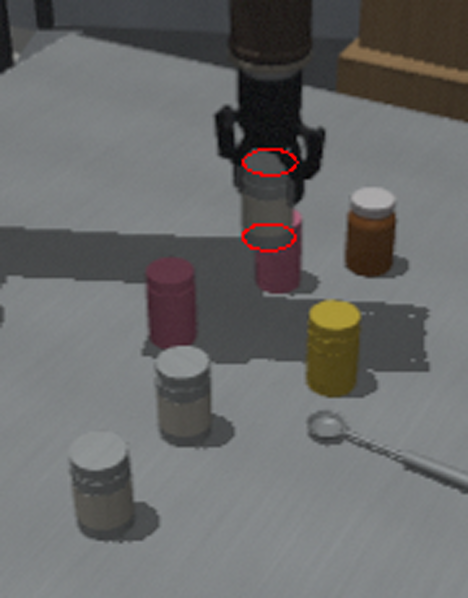

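View pics/t9.png

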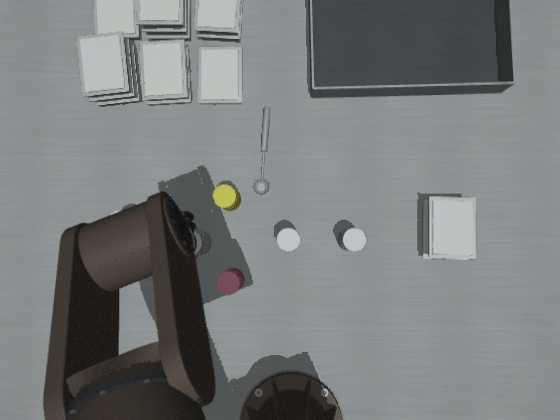

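The held tin is upright and matches the projected 150 mm base outline. The other two stand at top (354,240) and (288,239), as at the start, and the bystanders have not moved. I'm handing it in.

```bash
python3 -c "
from h import *
print(r.job_done()); o=monitor.get_obs(); print(o['t'],o['ee_pos'],o['finger_gap'])"
```

```text
the job is handed in; nothing more can be done
None
the job is handed in; nothing more can be done
```

I pressed all three lids home, weighed each tin, and handed the job in while holding the heaviest one up, at about 29 s of the 72 s allowed. The hand-in gives no verdict. Reading the state afterwards failed ("nothing more can be done"), so these checks are from just before it.

| Tin (place on table, mm) | Lid press | Weight | Now |
|---|---|---|---|
| (508, -165) | stopped at 105 mm, 21 N | about 3.7 N (0.38 kg) | set back upright |
| (509, 7) | stopped at 105 mm, 23 N | about 3.3 N (0.34 kg) | set back upright |
| (503, 231) | stopped at 105 mm, 23 N | about 7.7 N (0.79 kg) | held up, heaviest |

- **Held tin:** the tool is at 198 mm, up from 48 mm when the tin stood on the table, so its base is about 150 mm up. It is upright and still, and the scene picture agrees.
- **Other things:** the two lighter tins are back within about 1 px of where they started. In the last pictures the spoon, jar, meal packs, and pink and yellow tins look where they began, though the arm hid one pink tin and most of the jar in the top view.
- **Disagreements:** the third tin's first position was about 2–3 mm off in y. I corrected it from the wrist camera before pressing. Single force readings varied by about ±1 N, so the weights are averages of six; the gap to the heaviest is about 4 N. The lid presses peaked slightly above the suggested 12–20 N.

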